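Spin down the wing nut of a strap clamp onto a tile offcut

ROBOT

A 7-joint arm with a two-finger parallel gripper is mounted at the origin on the work surface. World frame = base frame: x ahead of the robot, y to its left, z up, the work surface at z = 0. Lengths are in m, angles in rad, forces in N, time in s.
With the tool pointing down it reaches from about 0.425 to 0.925 m from the base axis. Payload 6.8 kg.
Tool frame: the origin (TCP) lies at the very end of the fingers, on their centre line; the grasp point (between the pads) lies bot.grip_point_offset behind it (bot.grip_point_offset is the distance from the TCP to the grasp point, in m); z points along the fingers, y is the line along which they close (so a half turn about z gives the same grasp; the last joint's range is limited). The gripper opens to 85 mm and grips with 20 to 120 N. Pads are 22 mm wide; open, the fingers measure 114 mm over their backs; the gripper's body (76 mm by 85 mm) begins 54 mm behind the grasp point. The pads swing forward as they close: fully open they stand 13 mm farther back than shut.
Start: joints at [1.12, 0.477, 0.022, 1.555, -0.011, 1.109, -0.083], TCP at [0.227, -0.636, 0.193] pointing down, gripper open.
Joint ranges: [-2.96, 2.96], [-0.34, 2.1], [-1.41, 1.46], [0.24, 2.44], [-1.37, 4.51], [0.17, 1.92], [-2.96, 2.96]. Speed limits (rad/s): [2.39, 2.39, 3.14, 3.14, 3.14, 3.14, 3.14].

INTERFACE

Orientations are given as a unit quaternion [w, x, y, z].
In Python, from station import bot, imaging gives the robot as it stands. The module is installed in compiled form; this text tells all that it offers.
- The arm moves only by the tool carry_out, never from a script. Its argument "targets" is one flat list of numbers, 5 for each row, row after row: the closure in counts, from 0 (fully open) to 255 (shut), then the shift along the world's x, y, z in mm, then the turn about the world's z in degrees. A call has 1 to 20 rows; each row shifts and turns the commanded pose from where the row before left it; what a row does not reach is not made up. A row lasts 1/10 s, in which the tool goes at most 50 mm and 8.59 degrees, less where a joint would pass 70% of its speed; a pose out of reach is approached as far as the arm can. A call is refused whole if a number of a shift passes 50 or a number of a turn 8.59, either way. A call with a gripper value outside its range is refused whole. The fingers move at their own pace and stop on an object; "newtons" is the grip in N (left out, the last holds). Time passes only in rows, so rows that do not move let the fingers close. It gives the time, the measured TCP pose, the force, the opening and the grip force at its end, in the units of the state.
- bot.get_obs(): the state, without advancing time (a new reading comes with each control period).
- imaging.read_camera(name): name is "scene" or "top" or "wrist"; returns a dict with "frame" (480x640x3 uint8, red, green, blue), "fov_y" (degrees; the focal length in pixels is half the picture's height over the tangent of half this angle, whatever the lens; pixels are square), "cx", "cy" (the principal point, pixels), "pose" (4x4, takes a point from camera to world coordinates); the wrist camera has in their place "tool_from_camera" (4x4, takes a point from camera to tool coordinates, whose origin is the TCP and whose axes are the flange's). Camera axes: x right, y up, looking along -z (the intrinsics and any distortion apply to the point x, -y, -z); pixel columns grow to the right and rows downward; lengths in m; the calibration is good to about 2 mm. A picture is of the moment at which its call begins: read the wrist's pose just before it. There is no depth.
- bot.hand_in(): hands the job in; it is judged then, once.
The state is a dict: "t": time; "q": joint angles; "joint_vel": joint speeds; "joint_torque": joint torques, N m; "eef_pos": TCP position; "tool_rot": TCP orientation; "contact_force": force on the tool from outside, world axes, zero at the start; "torque": the same for the moment, N m; "gripper_width": opening from 0.0 (shut) to 1.0 (fully open); "grasp_force": force on a finger pad.
Only numpy, scipy, OpenCV 4.12 (cv2) and the standard library are available. Lean on these libraries where they do the work, as an engineer would, in place of code of your own. Each camera call takes 0.05 s, during which the arm holds its last target. There are 200 camera calls.

TASK

The white tile offcut is marked for drilling and lies under the raised toe of the strap clamp. With your fingertips, push the wings of the brass wing nut round clockwise, stroke after stroke, until the nut has come right down, stops turning and the clamp's toe bears on the tile: finger-tight, without forcing it. Do not grip the nut or pick anything up, do not shift the tile, leave the other things on the bench alone, and finish with your hand clear.

Things in the scene. Friction and masses are not known exactly. Their poses are not given: they have to be found in the camera images.
- jig: Dark plywood drilling board, fixed, 190 (x) x 280 (y) x 18 mm. Origin on the bench exactly under the vertical stud axis, z up, y along the clamp towards the tile; it spans x -95..95, y -90..190 mm. On it: a 12 mm spoil board (x -65..65, y 52..182), a heel packing block at y -54, and the 12 mm steel stud at x = y = 0, its top 70 mm above the bench, so 18 mm above the underside of the lowered nut
- wing_nut: Brass wing nut on the stud. Origin on the stud axis at its underside (52 mm above the bench when down, 1.75 mm higher per turn), z up, x through its two opposite wings. Hub 25 mm across, 14 mm high; the wings are upright round ears 5 mm thick, 10 to 32 mm off the axis, 11 to 33 mm above the origin. Within 60 mm of the axis only the stud stands higher than the wings' lower edge.
- nut_turn (a joint): Angle of the nut's hub, rad: 0 = fully down (wings along the board's x), positive = unscrewed, anticlockwise from above. Starts 1 to 1.75 turns up. About 0.04 N m of friction (2 N at a wing); stays where it is left. At 0 it stops; from there the wings only give springily, 1.2 N m per rad, and spring back when let go: a wing pushed 5 mm too far pushes back with some 10 N
- wing_tip (a point): Outer end of one of the two wings (the nut's +x wing), 31 mm off the axis, 22 mm above the nut's underside
- clamp_bar: Slotted steel strap clamp 148 x 34 x 8 mm along the board's y, the stud through its slot. Origin at its heel pivot (board y -50, 42 mm above the bench), y towards the toe, z up. A coil spring keeps it up under the nut; its rubber-faced toe, 120 mm from the pivot, drops 0.66 mm per rad of the nut and meets the tile about 0.6 rad before the nut stops
- tile: White glazed tile offcut 100 (x) x 120 (y) x 8 mm with a pencilled cross, loose on the spoil board under the clamp's toe; origin at the centre of its underside, 30 mm above the bench. It must stay where it lies
- stapler: Red stapler 137 x 36 x 62 mm, loose on the bench beside the board, long along its x; origin at the centre of its underside
- sanding_block: Wooden sanding block 66 x 112 x 37 mm, loose on the bench beside the board; origin at the centre of its underside
- torque_wrench: Chrome torque wrench, 290 mm long along its y, 29 mm high, loose on the bench just past the board's tile end; origin under its middle
- organiser_lid (a joint): Clear lid of the grey plastic screw organiser (170 x 250 x 48 mm) at the right of the bench, rad, 0 = shut; it stays shut

How it is judged:
By the outcome, as a careful person would: the job done as asked, in the order asked, and still so for the second after the job is handed in, with the robot touching nothing.
It also fails if it takes over 67 s, if anything falls off the work surface, if the arm or the gripper's body presses on something with over 40 N, if the wrist force passes 120 N, or if a joint passes its speed limit or range.

## Working session

There is one attempt and no reset: what is moved stays moved. The work goes in short steps, Python scripts to look and compute and a tool call to move; the robot and the scene stay as the last step left them, time stands still between calls to the robot, and variables do not carry over. Pictures are saved under pics/ and viewed, at most 10 in all, crops included, and the job is handed in when it is done.

Besides the shell and the picture viewer there is one more tool, called after "Request:" as name(argument=value, ...) on one line, values as JSON. carry_out: Moves the arm, as the interface text tells. Its arguments: {"type":"object","properties":{"targets":{"type":"array","items":{"type":"number"}},"newtons":{"type":"number"}},"required":["targets"]}

```bash
mkdir -p pics; cat > h.py <<'E'
from station import bot, imaging
import numpy as np, cv2
def cam(n):
    o=bot.get_obs(); c=imaging.read_camera(n); return o,c
def proj(c,P,T=None):
    T=c["pose"] if T is None else T
    p=(np.linalg.inv(T)@np.r_[P,1])[:3]; f=240/np.tan(np.radians(c["fov_y"])/2)
    return c["cx"]+f*p[0]/-p[2], c["cy"]+f*-p[1]/-p[2]
def ray(c,u,v,z):
    T=c["pose"]; f=240/np.tan(np.radians(c["fov_y"])/2)
    d=T[:3,:3]@np.array([(u-c["cx"])/f,-(v-c["cy"])/f,-1]); o=T[:3,3]
    return o+d*(z-o[2])/d[2]
E
python3 - <<'E'
from h import *
for n in("top","scene"):
    o,c=cam(n); cv2.imwrite(f"pics/{n}0.png",c["frame"][:,:,::-1]); print({k:v for k,v in c.items() if k!="frame"})
print(o, bot.grip_point_offset)
E
```

```text
{'fov_y': 52.5704939845043, 'cx': 315.6975377381332, 'cy': 241.0286728646594, 'pose': array([[ 0.09651854,  0.97535297, -0.19842066,  0.33288012],
       [-0.99532238,  0.09374174, -0.02336338, -0.17237048],
       [-0.00418724,  0.19974752,  0.97983845,  1.28357279],
       [ 0.        ,  0.        ,  0.        ,  1.        ]])}
{'fov_y': 52.99312678996132, 'cx': 319.88446554803323, 'cy': 238.45462055553844, 'pose': array([[ 0.77891355, -0.34520263,  0.52357314,  1.13896674],
       [ 0.62689768,  0.45137758, -0.63502565, -0.84887487],
       [-0.01711665,  0.82285687,  0.56799084,  0.66305202],
       [ 0.        ,  0.        ,  0.        ,  1.        ]])}
{'t': 0.05, 'q': array([ 1.11990731,  0.47780046,  0.02236048,  1.55640181, -0.01149745,
        1.10928943, -0.0831134 ]), 'joint_vel': array([-8.19204217e-04, -6.55362766e-04,  9.09068922e-06,  1.09508499e-03,
       -2.64307756e-03, -8.12952244e-04, -1.10042535e-03]), 'joint_torque': array([ 2.38704990e-03, -5.98298442e+01,  1.61437020e+00, -2.82253182e+01,
        1.27756287e-02,  5.14472922e-03,  2.20061835e-08]), 'eef_pos': array([ 0.22663628, -0.63514577,  0.19164689]), 'tool_rot': array([-8.57298817e-04,  9.85348228e-01,  1.70552298e-01, -2.20846748e-04]), 'contact_force': array([-0.78049379, -0.35241027,  0.09394671]), 'torque': array([ 0.05439027, -0.05916881, -0.05171502]), 'grasp_force': 0.0, 'gripper_width': 0.9999131926496503} 0.0187
```

View pics/top0.png

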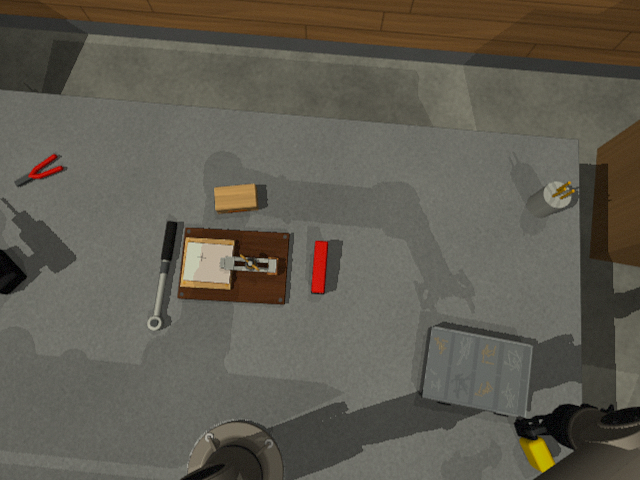

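View pics/scene0.png

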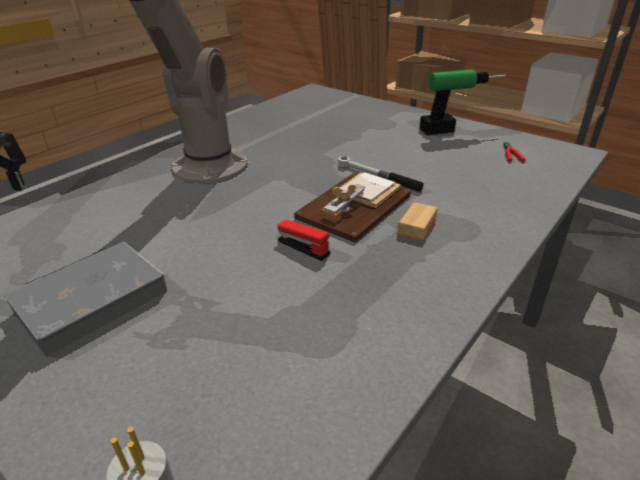

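The top view shows the board at about (235,265), its tile end to the left, and the nut near (252,263). I'll enlarge both views.

```bash
python3 - <<'E'
from h import *
a=cv2.imread("pics/top0.png")[222:312,172:300]; b=cv2.imread("pics/scene0.png")[165:240,290:415]
a=cv2.resize(a,(768,540),interpolation=cv2.INTER_CUBIC); cv2.imwrite("pics/ta.png",a)
b=cv2.resize(b,(750,450),interpolation=cv2.INTER_CUBIC); cv2.imwrite("pics/sb.png",b)
E
```

```text
(no output)
```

View pics/ta.png

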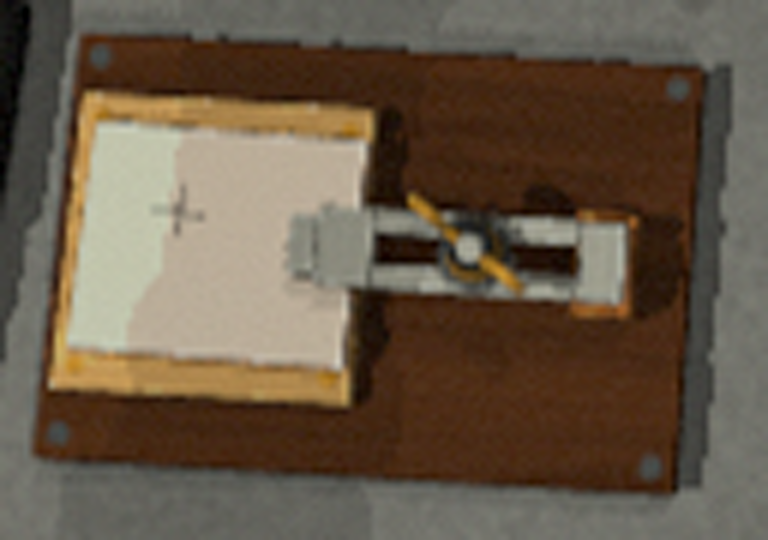

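View pics/sb.png

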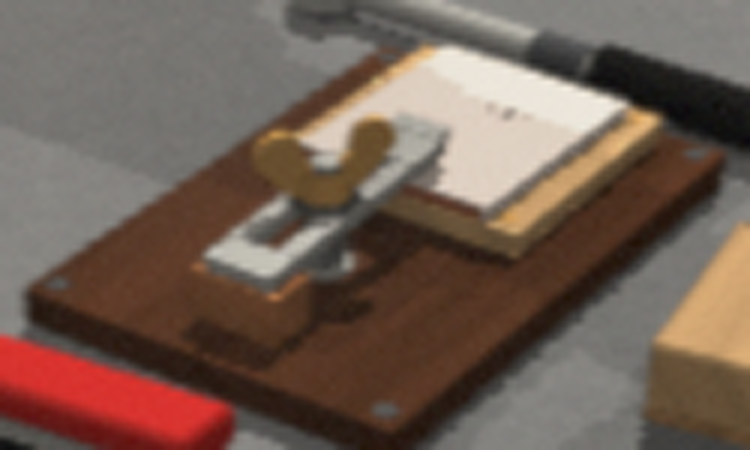

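```bash
python3 - <<'E'
from h import *
c=imaging.read_camera("top")
px=lambda p:(p[0]/6+172-.4,p[1]/6+222-.4)
im=[(82,37),(703,70),(36,457),(675,492)]
B=np.array([[95,190],[95,-90],[-95,190],[-95,-90]])/1e3
W=np.array([ray(c,*px(p),.018)[:2] for p in im]); print(W, np.linalg.norm(W[0]-W[1]),np.linalg.norm(W[0]-W[2]))
bm,wm=B.mean(0),W.mean(0); H=(B-bm).T@(W-wm); yaw=np.arctan2(H[0,1]-H[1,0],H[0,0]+H[1,1])
R=np.array([[np.cos(yaw),-np.sin(yaw)],[np.sin(yaw),np.cos(yaw)]]); t=wm-R@bm
print("yaw",np.degrees(yaw),"stud",t,"res",W-(B@R.T+t))
print("stud top",ray(c,*px((468,247)),.070))
a=ray(c,*px((415,200)),.080)[:2];b=ray(c,*px((520,288)),.080)[:2]
d=a-b;print("wings",a,b,np.linalg.norm(d),(a+b)/2,"world angle",np.degrees(np.arctan2(d[1],d[0])))
w=imaging.read_camera("wrist");print(w["tool_from_camera"],w["fov_y"])
E
```

```text
[[ 0.59182075  0.20874337]
 [ 0.60332202 -0.06864778]
 [ 0.40500657  0.20060192]
 [ 0.41665958 -0.07667443]] 0.27762947649876046 0.18699150707172973
yaw 2.418129079218934 stud [0.50631182 0.01605029] res [[-0.00139003 -0.00114596]
 [-0.00170247  0.00121357]
 [ 0.00162659 -0.00127096]
 [ 0.00146591  0.00120335]]
stud top [0.50684473 0.01743765 0.07      ]
wings [0.5230587  0.04046095] [ 0.49034299 -0.00783322] 0.058332191084043084 [0.50670085 0.01631386] world angle 55.88527818029745
[[ 8.61088872e-04  9.50604479e-01  3.10403581e-01  8.05564688e-02]
 [ 9.99999625e-01 -8.45990095e-04 -1.83266494e-04  4.14226336e-04]
 [ 8.83844050e-05  3.10403623e-01 -9.50604851e-01 -1.80721960e-01]
 [ 0.00000000e+00  0.00000000e+00  0.00000000e+00  1.00000000e+00]] 58.92015118088574
```

Request:
carry_out(targets=[130,14,32.6,-2,8.5,130,14,32.6,-2,8.5,130,14,32.6,-2,8.5,130,14,32.6,-2,8.5,130,14,32.6,-2,8.5,130,14,32.6,-2,8.5,130,14,32.6,-2,8.5,130,14,32.6,-2,8.5,130,14,32.6,-2,8.5,130,14,32.6,-2,8.5,130,14,32.6,-2,8.5,130,14,32.6,-2,8.5,130,14,32.6,-2,8.5,130,14,32.6,-2,8.5,130,14,32.6,-2,8.5,130,14,32.6,-2,8.5,130,14,32.6,-2,8.5,130,14,32.6,-2,8.5,130,14,32.6,-2,8.5,130,14,32.6,-2,8.5], newtons=20)

```text
t: 2.2
eef_pos: [0.5073, 0.0173, 0.1526]
tool_rot: [0.0, -0.087, 0.996, -0.0]
contact_force: [0.6, 0.8, -0.4]
gripper_width: 0.491
grasp_force: 0.0
```

```bash
cat > s.py <<'E'
from h import *
import sys
from scipy.spatial.transform import Rotation as Ro
o=bot.get_obs(); q=o["tool_rot"]; R=Ro.from_quat([*q[1:],q[0]]).as_matrix()
print("t",o["t"],"p",o["eef_pos"].round(4),"tooly",np.degrees(np.arctan2(R[1,1],R[0,1])).round(1),"tilt",R[:,2].round(3),"q",o["q"].round(2),"F",o["contact_force"].round(1),"M",o["torque"].round(3),"w",o["gripper_width"])
if len(sys.argv)>1:
    c=imaging.read_camera("wrist"); cv2.imwrite(f"pics/{sys.argv[1]}.png",c["frame"][:,:,::-1])
    M=np.eye(4);M[:3,:3]=R;M[:3,3]=o["eef_pos"]; c["pose"]=M@c["tool_from_camera"]
    print("stud top at",proj(c,[.5067,.0168,.070]),"tcp",proj(c,o["eef_pos"]))
E
python3 s.py w1
```

```text
t 2.2 p [0.5073 0.0173 0.1526] tooly 100.0 tilt [ 0. -0. -1.] q [ 0.52  0.36 -0.82  1.95  0.31  0.97  1.3 ] F [ 0.6  0.8 -0.4] M [-0.035 -0.034 -0.002] w 0.4906642241894607
stud top at (np.float64(319.3715123799955), np.float64(227.49588304704827)) tcp (np.float64(320.13776469851103), np.float64(279.76928536029897))
```

View pics/w1.png

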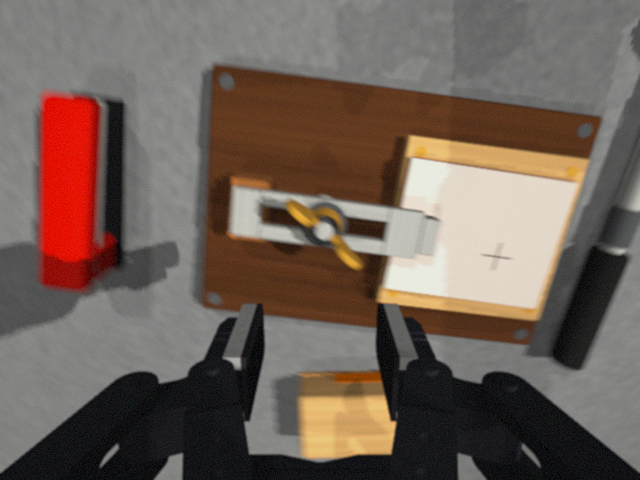

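The wrist view puts the stud at (324,231) and the wing ends at (290,205) and (358,268). The wings are at about 57° in world, and the stud is roughly 1 mm further out than I had it. I'll centre on it, lower the fingers, then make the first stroke.

Request:
carry_out(targets=[130,0.7,1,-10,0.5,130,0,0,-10,0.5,130,0,0,-10,0,130,0,0,-10,0,130,0,0,-10,0,130,0,0,-10,0,130,0,0,-10,0,130,0,0,-8,0,130,0,0,-5,0,130,0,0,-2,0,130,0,0,0,0])

```text
t: 3.35
eef_pos: [0.5076, 0.0173, 0.0675]
tool_rot: [-0.0, -0.093, 0.996, 0.0]
contact_force: [-0.0, 0.4, -1.0]
gripper_width: 0.493
grasp_force: 0.0
```

```bash
python3 s.py
```

```text
t 3.35 p [0.5076 0.0173 0.0675] tooly 100.6 tilt [-0.  0. -1.] q [ 0.45  0.48 -0.75  2.02  0.44  0.81  1.2 ] F [-0.   0.4 -1. ] M [ 0.067  0.02  -0.001] w 0.4930124425282996
```

Request:
carry_out(targets=[130,0,0,0,-3,130,0,0,0,-5,130,0,0,0,-6,130,0,0,0,-6,130,0,0,0,-6,130,0,0,0,-6,130,0,0,0,-6,130,0,0,0,-6,130,0,0,0,-6])

```text
t: 4.25
eef_pos: [0.508, 0.0174, 0.0681]
tool_rot: [0.0, 0.339, 0.941, 0.0]
contact_force: [-1.2, -0.5, -0.1]
gripper_width: 0.495
grasp_force: 0.0
```

```bash
python3 s.py w2
```

```text
t 4.25 p [0.508  0.0174 0.0681] tooly 50.4 tilt [ 0.001  0.    -1.   ] q [ 0.29  0.42 -0.55  2.03  0.31  0.77  0.44] F [-1.2 -0.5 -0.1] M [-0.003 -0.044  0.031] w 0.49533635513169816
stud top at (np.float64(315.56383600210046), np.float64(280.4272115053263)) tcp (np.float64(318.406117183881), np.float64(280.07523464090616))
```

View pics/w2.png

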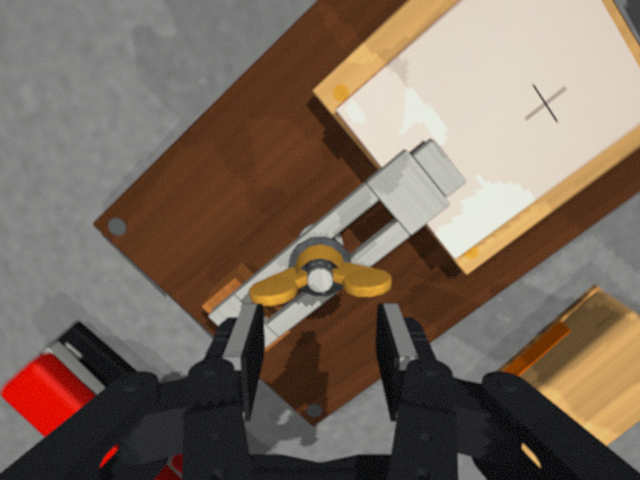

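The wrist view shows the wings still at about 55°, with the fingers (tips at row ~305) passing over them. I'll check the tip height in the scene view.

```bash
python3 - <<'E'
from h import *
o,c=cam("scene"); f=c["frame"][:,:,::-1]
x,y=proj(c,o["eef_pos"]); x0,y0=int(x)-50,int(y)-50
cv2.imwrite("pics/s2.png",cv2.resize(f[y0:y0+75,x0:x0+100],(800,600),interpolation=cv2.INTER_CUBIC))
for n,P in dict(tcp=o["eef_pos"],up20=o["eef_pos"]+[0,0,.02],stud=[.5075,.0178,.07]).items():
    u,v=proj(c,P);print(n,(u-x0)*8,(v-y0)*8)
E
```

```text
tcp 402.7054777487233 402.2625592959175
up20 403.4542922610185 346.1967546599992
stud 401.92204819257813 396.3783597748652
```

View pics/s2.png

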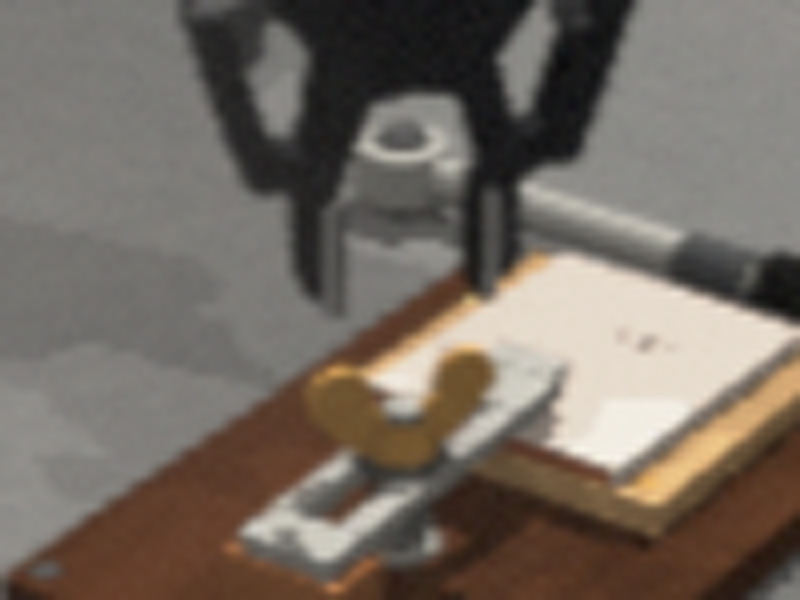

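The scene view shows the fingertips at rows ~310 and ~293, well above the stud top at row ~400. That puts them about 35 mm higher than the TCP reading suggests. I'll turn back to clear the wings and lower in steps.

Request:
carry_out(targets=[130,0,0.5,0,8.4,130,0,0,0,8.4,130,0,0,0,8.4,130,0,0,0,8.4,130,0,0,0,8.4,130,0,0,0,8.4,130,0,0,0,0,130,0,0,-5,0,130,0,0,-5,0,130,0,0,-5,0,130,0,0,-5,0,130,0,0,-3,0,130,0,0,-2,0,130,0,0,0,0])

```text
t: 5.75
eef_pos: [0.5074, 0.0178, 0.0423]
tool_rot: [-0.0, -0.096, 0.995, 0.0]
contact_force: [-0.2, -0.2, 0.4]
gripper_width: 0.489
grasp_force: 0.0
```

```bash
python3 s.py; python3 - <<'E'
from h import *
o,c=cam("scene"); f=c["frame"][:,:,::-1]
x,y=proj(c,[.508,.0174,.068]); x0,y0=int(x)-50,int(y)-50
cv2.imwrite("pics/s3.png",cv2.resize(f[y0:y0+75,x0:x0+100],(800,600),interpolation=cv2.INTER_CUBIC))
E
```

```text
t 5.75 p [0.5074 0.0178 0.0423] tooly 101.0 tilt [-0.  0. -1.] q [ 0.42  0.51 -0.72  2.04  0.49  0.76  1.17] F [-0.2 -0.2  0.4] M [0.02  0.003 0.022] w 0.4889232807108797
```

View pics/s3.png

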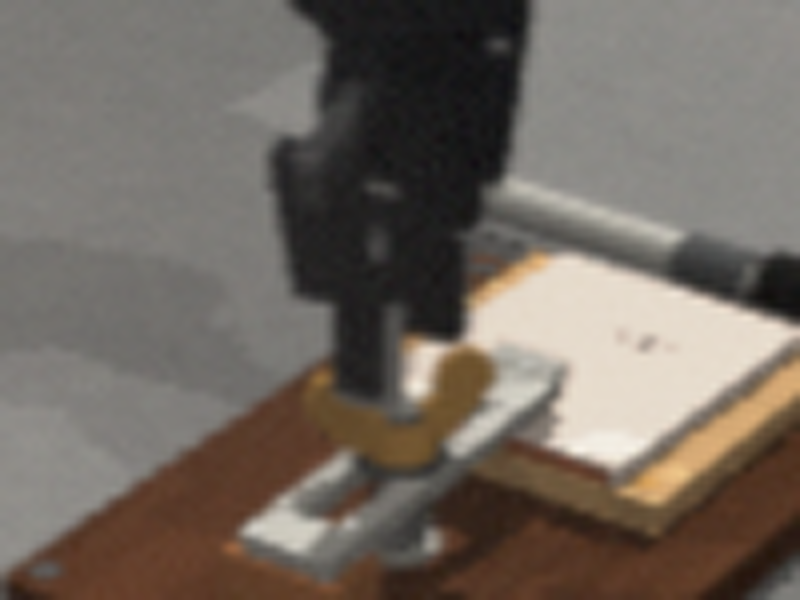

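The scene view shows the front fingertip between the wings at about (380,400), still a little high. I'll lower 6 mm and start the stroke. A brass mask in the wrist image will track the wing angle.

Request:
carry_out(targets=[130,0,0,-3,0,130,0,0,-3,0,130,0,0,0,-4,130,0,0,0,-4,130,0,0,0,-4,130,0,0,0,-4,130,0,0,0,-6,130,0,0,0,-6,130,0,0,0,-6,130,0,0,0,-6,130,0,0,0,0])

```text
t: 6.9
eef_pos: [0.5072, 0.0178, 0.0364]
tool_rot: [-0.0, 0.25, 0.968, -0.0]
contact_force: [-0.8, 0.1, -0.1]
gripper_width: 0.493
grasp_force: 0.6
```

```bash
cat > wing.py <<'E'
import cv2,numpy as np,sys
def wing(f,c=(320,275),r=85):
    h=cv2.cvtColor(f,cv2.COLOR_BGR2HSV); m=cv2.inRange(h,(14,140,90),(26,255,255))
    k=np.zeros_like(m); cv2.circle(k,c,r,255,-1); m&=k
    p=np.argwhere(m)[:,::-1].astype(float)
    w,v=np.linalg.eigh(np.cov(p.T)); d=v[:,1]
    return len(p),p.mean(0).round(0),round(float(np.degrees(np.arctan2(-d[1],d[0])))%180,1), (w**.5).round(1)
for n in sys.argv[1:]: print(n,wing(cv2.imread(f"pics/{n}.png")), "(npix, centre, angle from tool y, spread)")
E
python3 s.py w4; python3 wing.py w2 w4
```

```text
t 6.9 p [0.5072 0.0178 0.0364] tooly 61.0 tilt [-0.001 -0.    -1.   ] q [ 0.29  0.48 -0.55  2.05  0.38  0.71  0.56] F [-0.8  0.1 -0.1] M [0.114 0.14  0.051] w 0.49284484096274483
stud top at (np.float64(315.5901977754277), np.float64(315.01644724860387)) tcp (np.float64(318.7420471661394), np.float64(279.89041435104093))
w2 (3882, array([319., 279.]), 3.9, array([15.7, 42.6])) (npix, centre, angle from tool y, spread)
w4 (3794, array([299., 296.]), 159.8, array([20.4, 33.2])) (npix, centre, angle from tool y, spread)
```

View pics/w4.png

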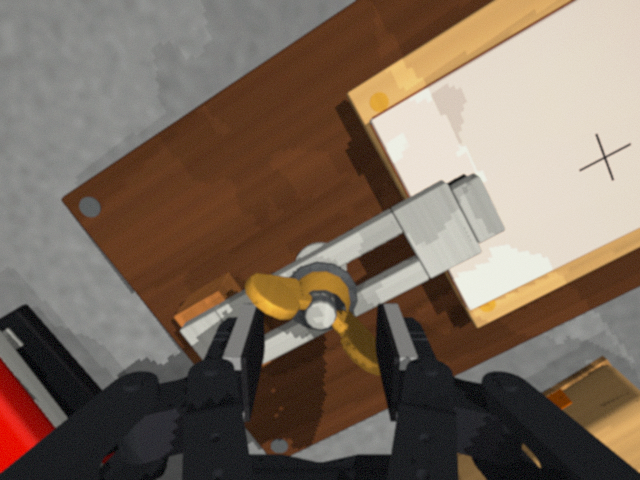

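The wrist view shows the wings now about 35° clockwise of the finger line, with the left wing at (270,292) against the left finger. They have turned to about 26° in world, so the push works. Continuing the stroke.

Request:
carry_out(targets=[130,0,0,0,-4,130,0,0,0,-6,130,0,0,0,-6,130,0,0,0,-6,130,0,0,0,-6,130,0,0,0,-6,130,0,0,0,-6,130,0,0,0,-6,130,0,0,0,-6,130,0,0,0,-6,130,0,0,0,-6,130,0,0,0,-6,130,0,0,0,-6,130,0,0,0,-6,130,0,0,0,-6,130,0,0,0,-6,130,0,0,0,-6,130,0,0,0,-4])

```text
t: 8.75
eef_pos: [0.5073, 0.0179, 0.0363]
tool_rot: [-0.0, 0.917, 0.399, -0.0]
contact_force: [-1.6, 0.2, -1.3]
gripper_width: 0.489
grasp_force: 0.9
```

```bash
python3 s.py w5; python3 wing.py w4 w5
```

```text
t 8.75 p [0.5073 0.0179 0.0363] tooly -43.0 tilt [-0.001 -0.    -1.   ] q [-0.07  0.42 -0.11  2.07  0.07  0.65 -0.98] F [-1.6  0.2 -1.3] M [ 0.104  0.079 -0.   ] w 0.4890487528162971
stud top at (np.float64(318.3711443862848), np.float64(321.11836275890687)) tcp (np.float64(317.9683804399168), np.float64(282.8823047681676))
w4 (3794, array([299., 296.]), 159.8, array([20.4, 33.2])) (npix, centre, angle from tool y, spread)
w5 (2420, array([296., 299.]), 169.3, array([19.8, 32.1])) (npix, centre, angle from tool y, spread)
```

Request:
carry_out(targets=[130,0,0,0,-4,130,0,0,0,-6,130,0,0,0,-6,130,0,0,0,-6,130,0,0,0,-6,130,0,0,0,-6,130,0,0,0,-6,130,0,0,0,-6,130,0,0,0,-6,130,0,0,0,-6,130,0,0,0,-6,130,0,0,0,-6,130,0,0,0,-6,130,0,0,0,-6,130,0,0,0,-6,130,0,0,0,-6,130,0,0,0,-4,130,0,0,0,0])

```text
t: 10.6
eef_pos: [0.5072, 0.0179, 0.0363]
tool_rot: [0.0, 0.903, -0.429, -0.0]
contact_force: [-0.2, 1.1, -0.4]
gripper_width: 0.49
grasp_force: 0.7
```

```bash
python3 s.py w6; python3 wing.py w6
```

```text
t 10.6 p [0.5072 0.0179 0.0363] tooly -140.8 tilt [-0.001 -0.    -1.   ] q [-0.42  0.44  0.33  2.1  -0.23  0.64 -2.39] F [-0.2  1.1 -0.4] M [0.102 0.124 0.104] w 0.490393536924787
stud top at (np.float64(324.31555073580387), np.float64(317.27951053023713)) tcp (np.float64(321.1252982653246), np.float64(282.9968961093786))
w6 (4231, array([308., 302.]), 156.3, array([18.7, 39.6])) (npix, centre, angle from tool y, spread)
```

Request:
carry_out(targets=[130,0,0,0,6,130,0,0,10,0,130,0,0,12,0,130,0,0,10,0,130,0,0,0,8.5,130,0,0,0,8.5,130,0,0,0,8.5,130,0,0,0,8.5,130,0,0,0,8.5,130,0,0,0,8.5,130,0,0,0,8.5,130,0,0,0,8.5,130,0,0,0,8.5,130,0,0,0,8.5,130,0,0,0,8.5,130,0,0,0,8.5,130,0,0,0,8.5,130,0,0,0,8.5,130,0,0,0,8.5,130,0,0,0,8.5])

```text
t: 12.65
eef_pos: [0.5082, 0.0174, 0.0697]
tool_rot: [0.001, 0.699, 0.715, 0.0]
contact_force: [0.1, 0.7, 0.6]
gripper_width: 0.494
grasp_force: 0.0
```

Request:
carry_out(targets=[130,0,0,0,8.5,130,0,0,0,8.5,130,0,0,0,8.5,130,0,0,0,8.5,130,0,0,0,8.5,130,0,0,0,4.5,130,0,0,0,0,130,0,0,0,0])

```text
t: 13.45
eef_pos: [0.508, 0.0174, 0.0692]
tool_rot: [0.001, 0.359, 0.933, -0.0]
contact_force: [-0.1, 0.5, 0.2]
gripper_width: 0.485
grasp_force: 0.0
```

```bash
python3 s.py w7; python3 wing.py w7
```

```text
t 13.45 p [0.508  0.0174 0.0692] tooly 47.9 tilt [ 0.001 -0.001 -1.   ] q [ 0.19  0.4  -0.42  2.04  0.24  0.75  0.46] F [-0.1  0.5  0.2] M [ 0.01  -0.018  0.002] w 0.4846351513766124
stud top at (np.float64(315.4310298640478), np.float64(279.75966526277375)) tcp (np.float64(318.3307378436817), np.float64(280.12680518588195))
w7 (3472, array([314., 278.]), 144.9, array([19.5, 40.9])) (npix, centre, angle from tool y, spread)
```

Request:
carry_out(targets=[130,-0.4,0.4,-8,0,130,0,0,-10,0,130,0,0,-10,0,130,0,0,-5,0,130,0,0,0,0,130,0,0,0,-4,130,0,0,0,-4,130,0,0,0,-5,130,0,0,0,-6,130,0,0,0,-6,130,0,0,0,-6,130,0,0,0,-6,130,0,0,0,-6,130,0,0,0,-6,130,0,0,0,-6,130,0,0,0,-6,130,0,0,0,-6,130,0,0,0,-6])

```text
t: 15.3
eef_pos: [0.5072, 0.0181, 0.0356]
tool_rot: [0.0, 0.844, 0.536, -0.0]
contact_force: [-0.2, -0.7, -2.0]
gripper_width: 0.488
grasp_force: 0.9
```

```bash
python3 s.py w8; python3 wing.py w8
```

```text
t 15.3 p [0.5072 0.0181 0.0356] tooly -25.2 tilt [ 0. -0. -1.] q [-0.09  0.42 -0.09  2.08  0.06  0.64 -0.65] F [-0.2 -0.7 -2. ] M [-0.042 -0.041  0.1  ] w 0.4877319700360031
stud top at (np.float64(317.52292676872213), np.float64(321.89778367382723)) tcp (np.float64(317.6490583702021), np.float64(282.36169380426315))
w8 (2900, array([301., 302.]), 157.2, array([18.4, 37.9])) (npix, centre, angle from tool y, spread)
```

Request:
carry_out(targets=[130,0,0,0,-6,130,0,0,0,-6,130,0,0,0,-6,130,0,0,0,-6,130,0,0,0,-6,130,0,0,0,-6,130,0,0,0,-6,130,0,0,0,-6,130,0,0,0,-6,130,0,0,0,-6,130,0,0,0,-6,130,0,0,0,-6,130,0,0,0,-6,130,0,0,0,-6,130,0,0,0,-6,130,0,0,0,-6,130,0,0,0,-6,130,0,0,0,-6,130,0,0,0,-4,130,0,0,0,0])

```text
t: 17.35
eef_pos: [0.5073, 0.0182, 0.0356]
tool_rot: [0.0, 0.917, -0.398, 0.0]
contact_force: [-0.3, -1.0, -0.7]
gripper_width: 0.488
grasp_force: 0.7
```

```bash
python3 s.py w9; python3 wing.py w6 w9
```

```text
t 17.35 p [0.5073 0.0182 0.0356] tooly -136.9 tilt [ 0. -0. -1.] q [-0.49  0.45  0.42  2.1  -0.3   0.64 -2.26] F [-0.3 -1.  -0.7] M [-0.108 -0.079  0.008] w 0.48770438219740064
stud top at (np.float64(324.8422741030456), np.float64(318.1723334622384)) tcp (np.float64(321.02235486167774), np.float64(283.08977174931255))
w6 (4231, array([308., 302.]), 156.3, array([18.7, 39.6])) (npix, centre, angle from tool y, spread)
w9 (4213, array([308., 302.]), 155.5, array([17.7, 39.7])) (npix, centre, angle from tool y, spread)
```

Request:
carry_out(targets=[130,0,0,0,6,130,0,0,10,0,130,0,0,13,0,130,0,0,12,0,130,0,0,10,0,130,0,0,0,0,130,0,0,0,0])

```text
t: 18.1
eef_pos: [0.5074, 0.0184, 0.081]
tool_rot: [-0.0, 0.937, -0.35, 0.0]
contact_force: [-0.9, 0.4, -0.1]
gripper_width: 0.491
grasp_force: 0.0
```

```bash
cat > fit.py <<'E'
from h import *
import sys
from scipy.spatial.transform import Rotation as Ro
from scipy.optimize import minimize
def fit(img,pos,q,z0=.0525):
    R=Ro.from_quat([*q[1:],q[0]]).as_matrix(); T=np.eye(4);T[:3,:3]=R;T[:3,3]=pos
    c=imaging.read_camera("wrist"); T=T@c["tool_from_camera"]
    h=cv2.cvtColor(img,cv2.COLOR_BGR2HSV); m=cv2.inRange(h,(14,140,60),(26,255,255))
    u0,v0=proj(c,[.5078,.0182,.07],T); k=np.zeros_like(m); cv2.circle(k,(int(u0),int(v0)),95,255,-1); m&=k
    a=np.linspace(0,2*np.pi,24)
    def model(p):
        k=np.zeros_like(m)
        for s in(1,-1):
            P=[(s*(.021+.011*np.cos(t)),y,z0+.022+.011*np.sin(t)) for t in a for y in(-.0025,.0025)]
            cs,sn=np.cos(p[0]),np.sin(p[0])
            uv=np.array([proj(c,[.5078+p[1]/1e3+cs*x-sn*y,.0182+p[2]/1e3+sn*x+cs*y,z],T) for x,y,z in P])
            cv2.fillConvexPoly(k,cv2.convexHull((uv*16).astype(np.int32)),255,shift=4)
        return k
    def cost(p):
        k=model(p); return -((k&m)>0).sum()/((k|m)>0).sum()
    a0=min(np.radians(range(0,180,6)),key=lambda t:cost([t,0,0]))
    r=minimize(cost,[a0,0,0],method="Nelder-Mead",options=dict(initial_simplex=[[a0,0,0],[a0+.1,0,0],[a0,2,0],[a0,0,2]]))
    return np.degrees(r.x[0]).round(1),r.x[1:].round(1),round(-r.fun,3)
if __name__=="__main__":
    o=bot.get_obs(); c=imaging.read_camera("wrist"); im=np.ascontiguousarray(c["frame"][:,:,::-1]); cv2.imwrite(f"pics/{sys.argv[1]}.png",im)
    print("now",o["t"],fit(im,o["eef_pos"],o["tool_rot"]))
    if len(sys.argv)>2:
        print("w7",fit(cv2.imread("pics/w7.png"),[.508,.0174,.0692],[.001,.359,.933,0]))
        print("w2 (expect ~56)",fit(cv2.imread("pics/w2.png"),[.508,.0174,.0681],[0,.339,.941,0]))
        print("w1 (expect ~56)",fit(cv2.imread("pics/w1.png"),[.5073,.0173,.1526],[0,-.087,.996,0]))
E
python3 s.py; python3 fit.py w10 all
```

```text
t 18.1 p [0.5074 0.0184 0.081 ] tooly -131.0 tilt [ 0.001  0.    -1.   ] q [-0.51  0.37  0.43  2.08 -0.23  0.74 -2.22] F [-0.9  0.4 -0.1] M [ 0.01  -0.025 -0.067] w 0.4911760127354031
now 18.1 (np.float64(11.0), array([ 0.9, -0.8]), np.float64(0.544))
w7 (np.float64(6.6), array([-1.8,  0.6]), np.float64(0.516))
w2 (expect ~56) (np.float64(56.2), array([-1.3,  0.1]), np.float64(0.519))
w1 (expect ~56) (np.float64(57.4), array([0.2, 1.4]), np.float64(0.355))
```

Request:
carry_out(targets=[130,0,0,-10,0,130,0,0,-13,0,130,0,0,-12,0,130,0,0,-8,0,130,0,0,-2,0,130,0,0,0,-4,130,0,0,0,-3,130,0,0,0,-3,130,0,0,0,-3,130,0,0,0,-2,130,0,0,0,-2,130,0,0,0,-2,130,0,0,0,-1,130,0,0,0,0])

```text
t: 19.75
eef_pos: [0.5071, 0.0181, 0.0355]
tool_rot: [0.0, 0.862, -0.507, -0.0]
contact_force: [-0.9, 0.1, -1.4]
gripper_width: 0.492
grasp_force: 2.4
```

```bash
python3 s.py; python3 - <<'E'
from h import *
M=[];F=[]
for i in range(8):
    imaging.read_camera("wrist"); o=bot.get_obs(); M.append(o["torque"]);F.append(o["contact_force"])
print(np.mean(M,0).round(3),np.std(M,0).round(3),np.mean(F,0).round(2))
E
python3 fit.py w11
```

```text
t 19.75 p [0.5071 0.0181 0.0355] tooly -151.0 tilt [-0. -0. -1.] q [-0.55  0.46  0.48  2.11 -0.35  0.65 -2.46] F [-0.9  0.1 -1.4] M [-0.076  0.098  0.08 ] w 0.4922031402955643
[-0.116  0.078  0.121] [0.016 0.031 0.032] [-0.41 -0.16 -2.91]
now 20.15 (np.float64(175.6), array([ 0.8, -1.6]), np.float64(0.551))
```

Request:
carry_out(targets=[130,0,0,0,5,130,0,0,0,6,130,0,0,0,3,130,0,0,10,0,130,0,0,13,0,130,0,0,12,0,130,0,0,10,0,130,0,0,0,0,130,0,0,0,0])

```text
t: 21.15
eef_pos: [0.5074, 0.0184, 0.081]
tool_rot: [-0.0, 0.917, -0.398, 0.0]
contact_force: [-0.6, 0.0, -0.7]
gripper_width: 0.485
grasp_force: 0.0
```

```bash
python3 s.py;python3 fit.py w12
```

```text
t 21.15 p [0.5074 0.0184 0.081 ] tooly -137.0 tilt [ 0.001  0.    -1.   ] q [-0.54  0.38  0.46  2.08 -0.25  0.74 -2.31] F [-0.6  0.  -0.7] M [0.066 0.085 0.06 ] w 0.484757120255493
now 21.15 (np.float64(1.3), array([ 0.7, -1. ]), np.float64(0.556))
```

The nut sprung back about 5.7° when released, with torque and pad force up during the push, so it is at its stop. I'll move clear and confirm with the fixed cameras.

Request:
carry_out(targets=[130,0,0,30,0,130,0,0,40,0,130,0,0,40,0,130,0,0,20,6,130,5,-30,0,8,130,5,-30,0,8,130,5,-30,0,8,130,5,-30,0,8,130,5,-30,0,8,130,5,-30,0,8,130,5,-30,0,8,130,5,-30,0,8,130,0,-20,0,0,130,0,0,0,0,130,0,0,0,0])

```text
t: 22.75
eef_pos: [0.5468, -0.2415, 0.2098]
tool_rot: [-0.0, 0.98, 0.199, -0.001]
contact_force: [0.4, 0.2, -0.0]
gripper_width: 0.493
grasp_force: 0.0
```

```bash
python3 s.py; python3 - <<'E'
from h import *
o,c=cam("top"); a=np.ascontiguousarray(c["frame"][222:312,172:300,::-1]); o,s=cam("scene"); b=s["frame"][165:240,290:415,::-1]
a=cv2.resize(a,(540,380),interpolation=cv2.INTER_CUBIC);b=cv2.resize(b,(500,300),interpolation=cv2.INTER_CUBIC);b0=cv2.imread("pics/sb.png")
b=cv2.resize(s["frame"][175:220,325:385,::-1],(400,300),interpolation=cv2.INTER_CUBIC)
b0=cv2.resize(cv2.imread("pics/scene0.png")[175:220,325:385],(400,300),interpolation=cv2.INTER_CUBIC)
t=cv2.resize(c["frame"][245:282,215:265,::-1],(400,296),interpolation=cv2.INTER_CUBIC)
t0=cv2.resize(cv2.imread("pics/top0.png")[245:282,215:265],(400,296),interpolation=cv2.INTER_CUBIC)
cv2.imwrite("pics/end.png",np.vstack([np.hstack([b0,b]),np.hstack([t0,t])]))
d=cv2.absdiff(cv2.imread("pics/top0.png"),np.ascontiguousarray(c["frame"][:,:,::-1]))
E
```

```text
t 22.75 p [ 0.5468 -0.2415  0.2098] tooly -67.0 tilt [-0.001  0.001 -1.   ] q [-0.03  0.35  0.45  1.75 -0.17  1.08 -0.7 ] F [ 0.4  0.2 -0. ] M [0.067 0.049 0.012] w 0.4930523595360576
```

View pics/end.png

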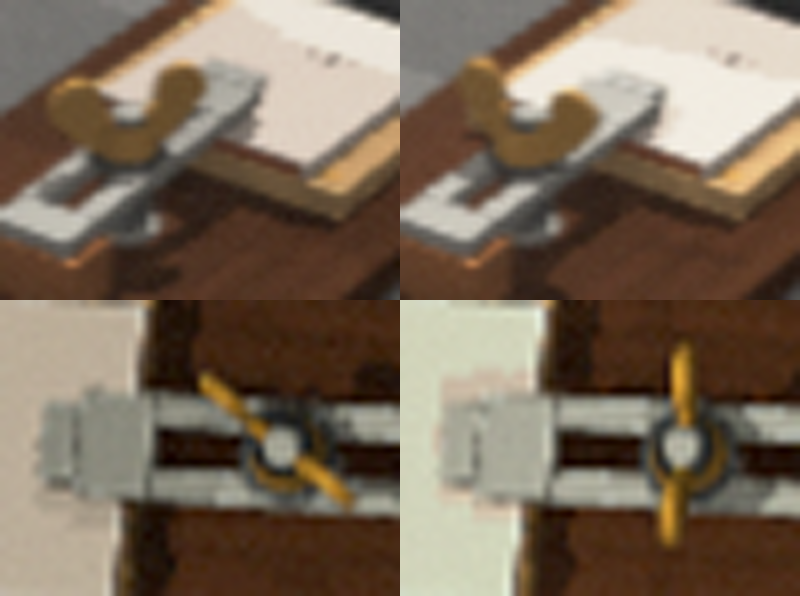

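The before/after view shows the wings now square across the bar (ends at (683,348) and (672,545) in the top view). The toe has dropped about 10 enlarged pixels (~4.4 mm, the full travel), and the tile has not moved.

```bash
python3 -c "
from station import bot
print(bot.hand_in())"
```

```text
the job is handed in; nothing more can be done
None
```

I turned the wing nut clockwise to its stop, finger-tight, and handed the job in at about 23 s: the toe looks to be down on the tile, which has not visibly moved, and the hand is clear.

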